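# Hook the brush bracket into the slotted plate and lock it

### The job

Hang the steel brush bracket on the slotted plate of the small rack: put its two hooked tabs through the upper pair of slots, the ones with the spring catch between them, then push the bracket down until it sits fully home and the catch has sprung out over its keeper ridge. The plate sits loosely sideways in its rack, so look or feel for the slots; let go of the bracket, and do not disturb the jam jar, sanding block, glue bottle or tape roll.

Things in the scene. Friction and masses are not known exactly. Their poses are not given: they have to be found in the camera images.
- bracket: Loose dark steel brush bracket, 0.2 to 0.45 kg, T-shaped from above, standing the way up it will hang. Origin: underside, in the plane of its two end pads' rear faces, midway between them; x points to the rear (tab side), z up. Cross bar 48 mm high along y; end pads 24 mm wide at y +-50 mm, x -30 to 0; between them the rear face is set back to x -14. Arm runs to -x.
- grip_place (a point): Place to grip the bracket's arm: bracket frame (-66, 0, 33) mm, on its mid plane, 15 mm under its top edge. The arm is an upright plate 12 mm thick in y, 48 mm high, from x -24 to -112; then a notched nose 20 to 30 mm high to x -168.
- keeper (a point): Middle of the bracket's keeper ridge's rear face: bracket frame (-5, 0, 4) mm. The ridge is on the cross bar's rear: z 0 to 8 mm, y -14 to +14; its rear face lies at x -5.
- tab_left (a point): Centre of the lip of the hooked tab at y = +50: bracket frame (9.8, 50, 36) mm. Each tab, 10 mm wide in y: a neck (z 37 to 45), ending in a lip 6 mm thick (z 27 to 45) that hangs 10 mm below the neck and slopes 0.17 rad: its front face is 6.8 mm behind the pads just under the neck, 8.5 mm at its foot; its rearmost point is at x 14.5.
- tab_right (a point): The same for the tab at y = -50: bracket frame (9.8, -50, 36) mm.
- rack: Fixed rack: dark base 270 mm wide, 10 mm thick (x -33 to 77), two aluminium channel posts 188 mm high at y +-88 to +-117 mm (front at x -6) round a grey slotted plate 5 mm thick (x 0 to 5, z 11 to 181). Origin: on the bench, midway between the posts, in the plane of the plate's front face; x points into the plate, y along it, z up.
- slot_row (a point): Rack frame (0, 0, 112) mm: height of the upper slots' lower edge, midway between the posts. Slots 14 wide, 26 high (z 112 to 138; lower pair 48 to 74), 50 mm either side of the plate's centre line. The plate is fixed, but its centre lies anywhere within 10 mm of this point along y, not measured: see or feel for it. Lips pass with the bracket's underside at z 85 to 93 mm.
- home (a point): Rack frame (0, 0, 75) mm: where the bracket's origin is when home (necks resting on the upper slots' lower edges), give or take 2 mm in x and, along y, the plate's unmeasured sideways place (up to 10 mm) and the tabs' play in the slots (2 mm either way).
- catch (a joint): Spring catch: steel leaf 24 mm wide on the plate's centre line, hinged at z 114.5 mm on its front, hanging; tip 12 mm in front of the plate at z 84. Rad: 0 = sprung out (as at the start), up to 0.42 = pressed in. The ridge presses it (6 to 14 N) as the tabs go in and down (5 to 20 N of push); it springs back over the ridge when the bracket is home.
- jam_jar: Bystander: clear jam jar, 69 mm wide, 80 mm high, loose. Origin: centre of underside.
- sanding_block: Bystander: brown sanding block 112 x 64 x 32 mm, loose. Origin: centre of underside.
- glue_bottle: Bystander: white glue bottle 43 mm wide, 120 mm high, loose. Origin: centre of underside.
- tape_roll: Bystander: roll of tape lying flat, 105 mm wide, 25 mm high, loose. Origin: centre of underside.

How it is judged:
By the outcome, as a careful person would: the job done as asked, in the order asked, and still so for the second after the job is handed in, with the robot touching nothing.
It also fails if it takes over 56 s, if anything falls off the work surface, if the arm or the gripper's body presses on something with over 40 N, if the wrist force passes 120 N, or if a joint passes its speed limit or range.

### The arm

A 6-joint arm with a two-finger parallel gripper is mounted at the origin on a cart in front of the work surface, level with it; the furniture and walls round the work are solid. World frame = base frame: x ahead of the robot, y to its left, z up, the work surface at z = 0. Lengths are in m, angles in rad, forces in N, time in s.
With the tool pointing down it reaches from about 0.4 to 0.925 m from the base axis. Payload 12.5 kg.
Tool frame: the origin (TCP) lies on the centre line of the jaws, within the pads' length; the fingertips stand tip_reach ahead of it and the grasp point (between the pads) lies 6 mm ahead of it (tip_reach is the distance from the TCP to the fingertips, in m); x points along the fingers, z is the direction in which the jaws open and shut, and the axes are right-handed (so a half turn about x gives the same grasp; the last joint's range is limited). The gripper opens to 95 mm and grips with 3 to 60 N. Pads are 20 mm wide; open, the fingers measure 119 mm over their backs; the gripper's body (75 mm by 180 mm) begins 59 mm behind the grasp point.
Start: joints at [-1.451, 0.491, 1.559, -0, 1.092, -0.106], TCP at [0.14, -0.609, 0.24] pointing down, gripper open.
Joint ranges: [-3.1, 3.1], [-0.84, 2.19], [0.05, 2.79], [-1.13, 4.28], [0.06, 2.93], [-2.69, 2.69]. Speed limits (rad/s): [2.22, 2.22, 2.79, 3.14, 3.14, 3.14].

### API

Orientations are given as a unit quaternion [x, y, z, w].
In Python, from workcell import * gives the robot as it stands. The module is installed in compiled form; this text tells all that it offers.
- The arm moves only by the tool servo_tool, never from a script. Its argument "commands" is a list that holds one entry, the list of rows, each a list of 6 numbers: the shift along the tool's x, y, z scaled (see below), then the turn, a rotation vector about the tool's x, y, z scaled (see below). In form: [[[tx, ty, tz, ax, ay, az], ...]]. A call has 1 to 8 rows; each row shifts and turns the commanded pose from where the row before left it, along the tool's axes as they then stand; what a row does not reach is not made up. The controller multiplies each number of a shift by 0.25 m and each number of a turn by 180 degrees. A row lasts 1/10 s, in which the tool goes at most 50 mm and 8.59 degrees, less where a joint would pass 70% of its speed; a pose out of reach is approached as far as the arm can. A call with a number of a shift or a turn outside -1 to 1 is refused whole. A call with a gripper value outside its range is refused whole. "jaw" is the opening, from 0 (shut) to 1 (fully open), set as the call begins (left out, the last holds). The fingers move at their own pace and stop on an object; "grip_force" is the grip in N (left out, the last holds). Time passes only in rows, so rows that do not move let the fingers close. It gives the time, the measured TCP pose, the force and the opening at its end, in the units of the state.
- get_state(): the state, without advancing time (a new reading comes with each control period).
- read_camera(name): name is "scene" or "side" or "wrist"; returns a dict with "img" (400x640x3 uint8, red, green, blue), "fx", "fy", "cx", "cy" (pixels), "rvec" (rotation vector, rad) and "tvec" (3), from world to camera coordinates, as OpenCV has them. Camera axes: x right, y down, z forward; pixel columns grow to the right and rows downward; lengths in m; the calibration is good to about 2 mm. A picture is of the moment at which its call begins. There is no depth.
- hand_in(): hands the job in, once; it reports no verdict.
The state is a dict: "t": time; "joint_positions": joint angles; "qd": joint speeds; "joint_efforts": joint torques, N m; "ee_pos": TCP position; "tool_rot": TCP orientation; "contact_force": force on the tool from outside, world axes, zero at the start; "torque": the same for the moment, N m; "grip_width": finger opening in m.
Only numpy, scipy, OpenCV 4.12 (cv2) and the standard library are available. Lean on these libraries where they do the work, as an engineer would, in place of code of your own. Each camera call takes 0.05 s, during which the arm holds its last target.

## Working session

There is one attempt and no reset: what is moved stays moved. The work goes in short steps, Python scripts to look and compute and a tool call to move; the robot and the scene stay as the last step left them, time stands still between calls to the robot, and variables do not carry over. Pictures are saved under pics/ and viewed, and the job is handed in when it is done.

Besides the shell and the picture viewer there is one more tool, called after "Call:" as name(argument=value, ...) on one line, values as JSON. servo_tool: Moves the arm, as the interface text tells. Its arguments: {"type":"object","properties":{"commands":{"type":"array"},"jaw":{"type":"number"},"grip_force":{"type":"number"}},"required":["commands"]}

```bash
mkdir -p pics; ls
cat > h.py <<'E'
from workcell import *
import numpy as np, cv2
from scipy.spatial.transform import Rotation as R
def cam(n):
    c=read_camera(n); K=np.array([[c['fx'],0,c['cx']],[0,c['fy'],c['cy']],[0,0,1]]); 
    c['K']=K; c['R']=cv2.Rodrigues(np.array(c['rvec'],float))[0]; c['t']=np.array(c['tvec'],float); return c
def save(c,name): cv2.imwrite('pics/'+name,c['img'][:,:,::-1])
def ray(c,u,v):
    d=c['R'].T@np.linalg.solve(c['K'],[u,v,1]); o=-c['R'].T@c['t']; return o,d
def onz(c,u,v,z):
    o,d=ray(c,u,v); return o+d*(z-o[2])/d[2]
def proj(c,p):
    q=c['R']@np.array(p)+c['t']; q=c['K']@q; return q[:2]/q[2]
def tri(c1,p1,c2,p2):
    o1,d1=ray(c1,*p1);o2,d2=ray(c2,*p2);d1/=np.linalg.norm(d1);d2/=np.linalg.norm(d2)
    s=np.linalg.lstsq(np.c_[d1,-d2],o2-o1,rcond=None)[0]
    a=o1+s[0]*d1;b=o2+s[1]*d2
    return (a+b)/2,np.linalg.norm(a-b)
E
python3 - <<'E'
from h import *
import pickle
print(get_state())
C={}
for n in('scene','side','wrist'):
    c=cam(n);save(c,n+'0.png');C[n]=c;o=-c['R'].T@c['t'];print(n,o,c['R'][2],c['fx'])
pickle.dump(C,open('c0.pkl','wb'))
E
```

```text
pics
{'t': 0.0, 'joint_positions': array([-1.45060352e+00,  4.91553030e-01,  1.55943950e+00,  1.18780438e-06,
        1.09169532e+00, -1.05609131e-01]), 'qd': array([ 0.00024226,  0.00124449,  0.00013587,  0.00135027, -0.00118671,
        0.00068923]), 'joint_efforts': array([-6.88148521e-04, -6.12652016e+01, -2.58184129e+01,  6.91295508e-02,
        4.83474950e-02, -8.56953011e-05]), 'ee_pos': array([ 0.13992145, -0.60892008,  0.23906921]), 'tool_rot': array([ 0.44075824,  0.55342269, -0.44021411,  0.55287163]), 'contact_force': array([-0.55366641, -0.42386174, -0.0841496 ]), 'torque': array([-0.03073556, -0.00012443, -0.02666396]), 'grip_width': 0.09491845923157054}
scene [0.1945948  0.84826746 0.77026712] [ 0.3414557  -0.71886974 -0.60550334] 379.46716951087365
side [0.44389688 0.86207733 0.49676486] [ 0.1353344  -0.90370484 -0.40620458] 363.44076643078574
wrist [ 0.20634306 -0.59408813  0.38396374] [-0.23949545 -0.05452491 -0.96936524] 340.26587181915335
```

View pics/scene0.png

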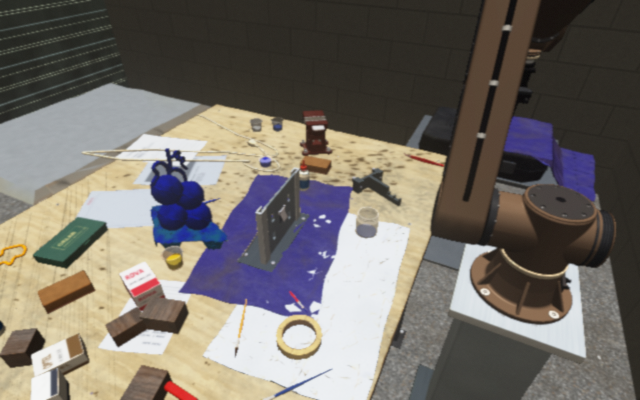

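View pics/side0.png

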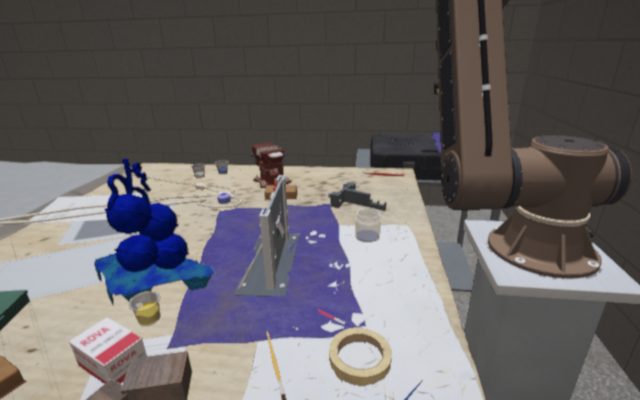

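View pics/wrist0.png

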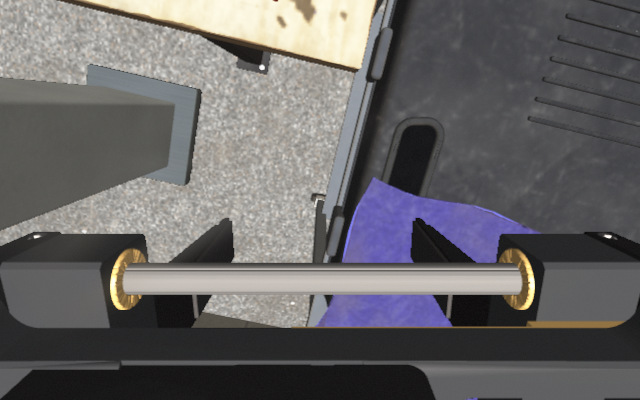

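The scene view shows the bracket at about (375,187), the rack at (275,220), the jar at (367,222) and the tape at (299,337). I'll enlarge these.

Run:
```python
from h import *
import pickle
C=pickle.load(open('c0.pkl','rb'))
def crop(n,x0,y0,w,h,s,f):
    im=C[n]['img'][y0:y0+h,x0:x0+w,::-1]
    im=cv2.resize(im,None,fx=s,fy=s,interpolation=cv2.INTER_CUBIC)
    cv2.imwrite('pics/'+f,im)
crop('scene',230,150,190,130,4,'z_scene.png')
crop('side',230,165,180,135,4,'z_side.png')
for n,p in (('scene',(352,187)),('scene',(400,202)),('scene',(367,235)),('scene',(299,345)),('scene',(240,262)),('scene',(310,205))): print(p,onz(C[n],*p,0).round(3))
```

```text
(352, 187) [ 0.561 -0.231  0.   ]
(400, 202) [ 0.381 -0.22   0.   ]
(367, 235) [ 0.425 -0.009  0.   ]
(299, 345) [0.435 0.416 0.   ]
(240, 262) [0.705 0.26  0.   ]
(310, 205) [ 0.648 -0.066  0.   ]
```

View pics/z_scene.png

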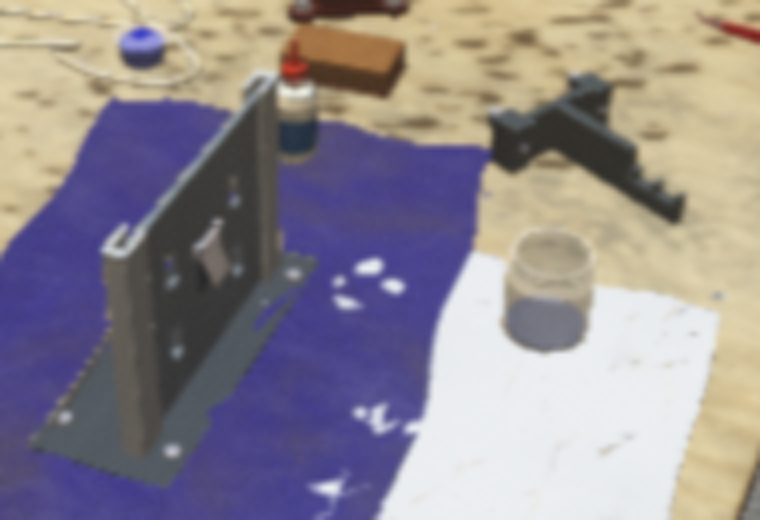

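View pics/z_side.png

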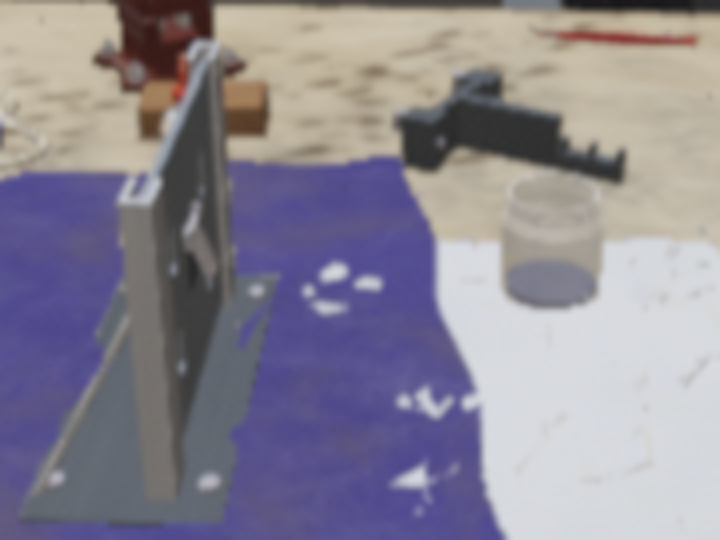

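Run:
```python
from h import *
import pickle
C=pickle.load(open('c0.pkl','rb'))
S=lambda x,y:(230+x/4-.375,150+y/4-.375)
D=lambda x,y:(230+x/4-.375,165+y/4-.375)
def s(l,x,y,z): print('scene',l,onz(C['scene'],*S(x,y),z).round(4))
def d(l,x,y,z): print('side ',l,onz(C['side'],*D(x,y),z).round(4))
s('base FL',168,487,.01); s('base FR',318,258,.01); s('base RL',32,443,.01)
d('base FL',222,521,.01); d('base FR',280,275,.01); d('base RL',20,520,.01)
s('post L front top',138,255,.188); s('post R front top',279,80,.188)
d('post L front top',150,205,.188); d('postR',222,44,.188)
s('screwFL',172,451,.01); s('screwFR',293,273,.01);s('screwRL',66,417,.01)
d('screwFL',208,482,.01); d('screwFR',256,291,.01);d('screwRL',56,479,.01)
# bracket top points z=.048
s('br end pad L front-top',527,122,.048); s('pad L rear top',490,118,.048)
s('pad R far top rear',573,78,.048); s('pad R front',610,88,.048)
s('arm step top',632,148,.048)
s('nose tip bottom',672,220,0); s('pad L bottom front',512,170,0)
d('padL bottom rear',405,165,0);d('padL bottom front',443,163,0)
d('nose tip bottom',620,181,0); d('arm end top',560,118,.048)
d('padL top rear',397,119,.048);d('padL top front',440,122,.048)
d('padR top rear',455,77,.048);d('padR top front',500,77,.048)
# glue
s('glue bottom',297,158,0); s('jar bottom',545,345,0); d('jar bottom',550,303,0)
s('sand top l',290,30,.032);s('sand top r',405,45,.032);s('sand bot',285,72,.0);s('sand bot r',388,95,.0)
```

```text
scene base FL [0.6019 0.2583 0.01  ]
scene base FR [ 0.623  -0.0093  0.01  ]
scene base RL [0.7077 0.265  0.01  ]
side  base FL [0.6055 0.26   0.01  ]
side  base FR [ 0.6231 -0.0058  0.01  ]
side  base RL [0.7123 0.2708 0.01  ]
scene post L front top [0.6232 0.2388 0.188 ]
scene post R front top [0.6412 0.0184 0.188 ]
side  post L front top [0.6332 0.2485 0.188 ]
side  postR [0.6479 0.0195 0.188 ]
scene screwFL [0.6168 0.2282 0.01  ]
scene screwFR [0.6321 0.0168 0.01  ]
scene screwRL [0.7011 0.2331 0.01  ]
side  screwFL [0.6204 0.2281 0.01  ]
side  screwFR [0.6353 0.0178 0.01  ]
side  screwRL [0.7045 0.2344 0.01  ]
scene br end pad L front-top [ 0.5249 -0.2177  0.048 ]
scene pad L rear top [ 0.5559 -0.2091  0.048 ]
scene pad R far top rear [ 0.513  -0.3051  0.048 ]
scene pad R front [ 0.4777 -0.3039  0.048 ]
scene arm step top [ 0.4313 -0.2204  0.048 ]
scene nose tip bottom [ 0.3841 -0.202   0.    ]
scene pad L bottom front [ 0.5316 -0.2098  0.    ]
side  padL bottom rear [ 0.5578 -0.217   0.    ]
side  padL bottom front [ 0.5271 -0.2237  0.    ]
side  nose tip bottom [ 0.3847 -0.2015  0.    ]
side  arm end top [ 0.4336 -0.2124  0.048 ]
side  padL top rear [ 0.5621 -0.1997  0.048 ]
side  padL top front [ 0.5275 -0.1965  0.048 ]
side  padR top rear [ 0.5227 -0.2957  0.048 ]
side  padR top front [ 0.4846 -0.2987  0.048 ]
scene glue bottom [ 0.7096 -0.1404  0.    ]
scene jar bottom [ 0.4262 -0.0032  0.    ]
side  jar bottom [ 0.4375 -0.0027  0.    ]
scene sand top l [ 0.7941 -0.2899  0.032 ]
scene sand top r [ 0.6832 -0.3145  0.032 ]
scene sand bot [ 0.787  -0.2652  0.    ]
scene sand bot r [ 0.6808 -0.2726  0.    ]
```

```bash
cat >> h.py <<'E'
def tooldown(camyaw,theta=0.):
    # camera side heads along camyaw; theta pitches tool from down toward that heading
    f=np.array([np.cos(camyaw),np.sin(camyaw),0]);u=np.array([0,0,1.])
    x=np.sin(theta)*f-np.cos(theta)*u
    c=np.cos(theta)*f+np.sin(theta)*u   # camera side
    y=CAMS*c; z=np.cross(x,y)
    return np.c_[x,y,z]
CAMS=1
def plan(p,Rm,vmax=.045,wmax=7.,st=None,n=None):
    st=st or get_state()
    R0=R.from_quat(st['tool_rot']).as_matrix(); p0=np.array(st['ee_pos'])
    T0=np.eye(4);T0[:3,:3]=R0;T0[:3,3]=p0;T1=np.eye(4);T1[:3,:3]=Rm;T1[:3,3]=p
    from scipy.linalg import logm,expm
    D=np.linalg.inv(T0)@T1
    rv=R.from_matrix(D[:3,:3]).as_rotvec()
    if n is None: n=int(max(np.ceil(np.linalg.norm(p-p0)/vmax),np.ceil(np.degrees(np.linalg.norm(rv))/wmax),1))
    if np.linalg.norm(rv)<1e-4: S=D.copy();S[:3,3]/=n
    else: S=expm(np.real(logm(D))/n)
    row=np.r_[S[:3,3]/.25,R.from_matrix(S[:3,:3]).as_rotvec()/np.pi]
    print('n',n,'row',row.round(4).tolist(),'dist',np.linalg.norm(p-p0).round(4),'rot',np.degrees(np.linalg.norm(rv)).round(2))
    return n,row
E
python3 - <<'E'
from h import *
import pickle
C=pickle.load(open('c0.pkl','rb'))
st=get_state();R0=R.from_quat(st['tool_rot']).as_matrix();print(R0.round(3))
c=C['wrist'];o=-c['R'].T@c['t'];print('cam in tool',(R0.T@(o-st['ee_pos'])).round(4)); print((R0.T@c['R'].T).round(3))
E
```

```text
[[-0.     0.975  0.224]
 [ 0.001  0.224 -0.975]
 [-1.     0.    -0.001]]
cam in tool [-0.1448  0.0681  0.0002]
[[-0.    -0.246  0.969]
 [-0.001 -0.969 -0.246]
 [ 1.    -0.001  0.   ]]
```

Run:
```python
from h import *
n,r=plan(np.array([.45,-.3,.30]),tooldown(.15))
st=dict(get_state());st['ee_pos']=np.array([.45,-.3,.30]);st['tool_rot']=R.from_matrix(tooldown(.15)).as_quat()
plan(np.array([.50,.118,.17]),tooldown(.072,np.radians(45)),st=st)
```

```text
n 10 row [-0.0243, 0.1453, -0.0977, 0.0024, -0.0, -0.0] dist 0.4419 rot 4.34
n 10 row [0.0631, 0.0194, -0.1644, 0.0024, -0.001, 0.025] dist 0.4406 rot 45.21
```

Call:
servo_tool(commands=[[[-0.024,0.145,-0.098,0.0024,0,0],[-0.024,0.145,-0.098,0.0024,0,0],[-0.024,0.145,-0.098,0.0024,0,0],[-0.024,0.145,-0.098,0.0024,0,0],[-0.024,0.145,-0.098,0.0024,0,0],[-0.024,0.145,-0.098,0.0024,0,0],[-0.024,0.145,-0.098,0.0024,0,0],[-0.024,0.145,-0.098,0.0024,0,0]]])

```text
t: 0.95
ee_pos: [0.3863, -0.3581, 0.2879]
tool_rot: [0.457, 0.54, -0.457, 0.54]
contact_force: [0.4, -1.0, 0.6]
grip_width: 0.0947
```

Call:
servo_tool(commands=[[[-0.024,0.145,-0.098,0.0024,0,0],[-0.024,0.145,-0.098,0.0024,0,0],[0,0,0,0,0,0]]])

```text
t: 1.25
ee_pos: [0.4518, -0.2966, 0.3002]
tool_rot: [0.46, 0.537, -0.46, 0.537]
contact_force: [-0.0, -0.2, 0.2]
grip_width: 0.095
```

Run:
```python
from h import *
st=get_state();print(st['t'],st['ee_pos'],st['joint_positions'])
c=cam('wrist');save(c,'wrist1.png')
n,r=plan(np.array([.50,.118,.17]),tooldown(.072,np.radians(45)))
```

```text
1.25 [ 0.45177209 -0.29659113  0.30024489] [-7.03510035e-01  3.10338228e-01  1.68441683e+00  7.88205146e-04
  1.14564467e+00  7.12558249e-01]
n 10 row [0.063, 0.0196, -0.1635, 0.0025, -0.001, 0.025] dist 0.4385 rot 45.22
```

View pics/wrist1.png

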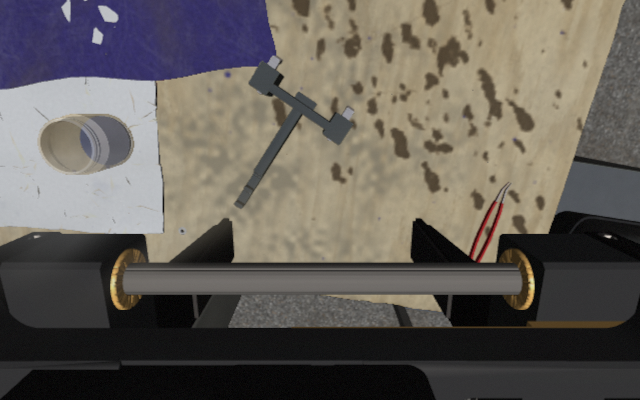

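The wrist view shows the bracket from above: pads at about (265,77) and (338,130), nose end at (240,205).

Run:
```python
from h import *
import pickle
c=cam('wrist');pickle.dump(c,open('w1.pkl','wb'))
im=c['img'][40:220,215:375,::-1];cv2.imwrite('pics/w1z.png',cv2.resize(im,None,fx=3.3,fy=3.3,interpolation=cv2.INTER_CUBIC))
st=get_state();print(st['ee_pos'],st['t'])
plan(np.array([.50,.118,.17]),tooldown(.072,np.radians(45)))
```

```text
[ 0.44928595 -0.29897318  0.29941974] 1.35
n 10 row [0.063, 0.02, -0.1639, 0.0024, -0.001, 0.025] dist 0.4395 rot 45.25
```

View pics/w1z.png

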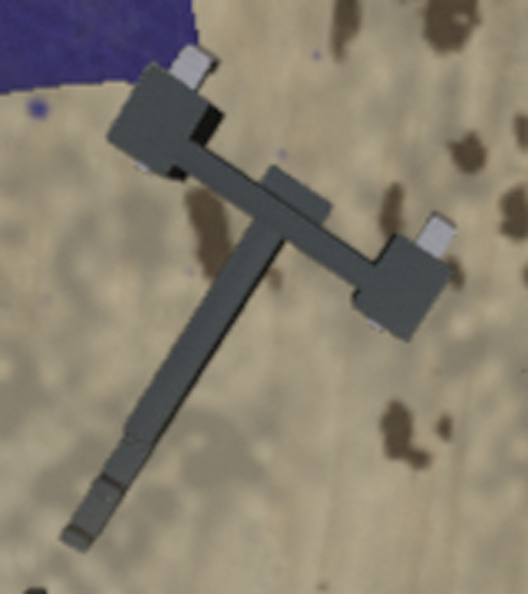

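Call:
servo_tool(commands=[[[0.063,0.0196,-0.1635,0.0025,-0.001,0.025],[0.063,0.0196,-0.1635,0.0025,-0.001,0.025],[0.063,0.0196,-0.1635,0.0025,-0.001,0.025],[0.063,0.0196,-0.1635,0.0025,-0.001,0.025],[0.063,0.0196,-0.1635,0.0025,-0.001,0.025],[0.063,0.0196,-0.1635,0.0025,-0.001,0.025]]])

```text
t: 1.95
ee_pos: [0.4627, -0.0513, 0.2119]
tool_rot: [0.582, 0.396, -0.341, 0.623]
contact_force: [1.6, 0.3, 0.1]
grip_width: 0.095
```

Run:
```python
from h import *
import pickle
c=pickle.load(open('w1.pkl','rb'))
f=lambda x,y,z=.048: onz(c,215+x/3.3-.35,40+y/3.3-.35,z)[:2]
for l,p in dict(Lrl=(155,65),Lrr=(212,104),Rrl=(398,236),Rrr=(452,276),Rfr=(408,340),Rfl=(357,293),Lfl=(110,135),armLa=(256,222),armLb=(128,432),armRa=(283,240),armRb=(153,450)).items(): print(l,f(*p).round(4))
P=np.array([f(155,65),f(212,104),f(398,236),f(452,276)])
d=P[3]-P[0];print(np.linalg.norm(d),'yaw rear',np.arctan2(d[0],-d[1]) , P.mean(0))
a=np.array(f(256,222))-f(128,432);b=np.array(f(283,240))-f(153,450)
print('yaw arm',np.arctan2(a[1],a[0]),np.arctan2(b[1],b[0]))
yaw=np.arctan2(-d[0]*-1*-1,-d[1]) 
for y in(-.55,-.5): pass
plan(np.array([.50,.118,.17]),tooldown(.072,np.radians(45)))
```

```text
Lrl [ 0.5565 -0.2154]
Lrr [ 0.5472 -0.2355]
Rrl [ 0.5144 -0.3039]
Rrr [ 0.504  -0.3246]
Rfr [ 0.4799 -0.3132]
Rfl [ 0.4932 -0.293 ]
Lfl [ 0.5322 -0.2029]
armLa [ 0.5116 -0.2551]
armLb [ 0.4322 -0.2194]
armRa [ 0.507  -0.2651]
armRb [ 0.427 -0.229]
0.12122483752475394 yaw rear -0.44826050770309234 [ 0.53052443 -0.26987039]
yaw arm -0.42263746869771 -0.4236905007457954
n 4 row [0.0631, 0.0204, -0.1657, 0.002, -0.0006, 0.0248] dist 0.1784 rot 17.92
```

Call:
servo_tool(commands=[[[0.063,0.0196,-0.1635,0.0025,-0.001,0.025],[0.063,0.0196,-0.1635,0.0025,-0.001,0.025],[0.063,0.0196,-0.1635,0.0025,-0.001,0.025],[0.063,0.0196,-0.1635,0.0025,-0.001,0.025],[0,0,0,0,0,0]]])

```text
t: 2.45
ee_pos: [0.4844, 0.0168, 0.2017]
tool_rot: [0.617, 0.366, -0.282, 0.637]
contact_force: [-0.4, 0.2, 0.9]
grip_width: 0.0953
```

Run:
```python
from h import *
import pickle
c=cam('wrist');pickle.dump(c,open('w2.pkl','wb'));save(c,'wrist2.png')
st=get_state();print(st['ee_pos'],st['t'],st['joint_positions'])
```

```text
[0.48436661 0.01635319 0.20180807] 2.5 [-0.21139256  0.24123875  2.29994778  1.49961034  0.21161321 -0.18459365]
```

View pics/wrist2.png

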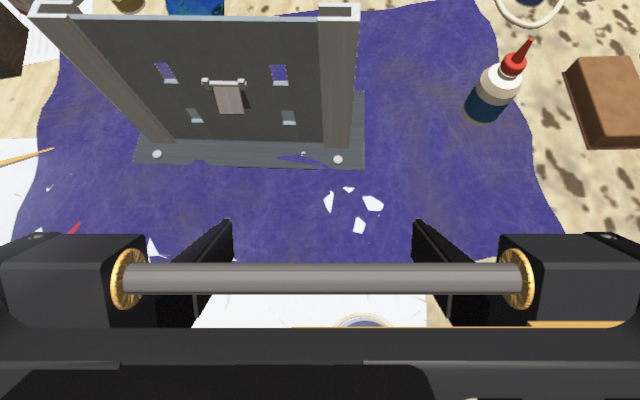

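The wrist view shows the whole plate: upper slots at about (166,72) and (279,74), the catch at (228,97), glue at (490,95), sanding block at (605,100).

Run:
```python
from h import *
import pickle
c=pickle.load(open('w2.pkl','rb'))
im=c['img'][0:180,20:380,::-1];im=cv2.resize(im,None,fx=2.2,fy=2.2,interpolation=cv2.INTER_CUBIC);cv2.imwrite('pics/w2z.png',im)
im=c['img'][50:130,140:310,::-1];im=cv2.resize(im,None,fx=4.6,fy=4.6,interpolation=cv2.INTER_CUBIC);cv2.imwrite('pics/w2zz.png',im)
```

```text
(no output)
```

View pics/w2z.png

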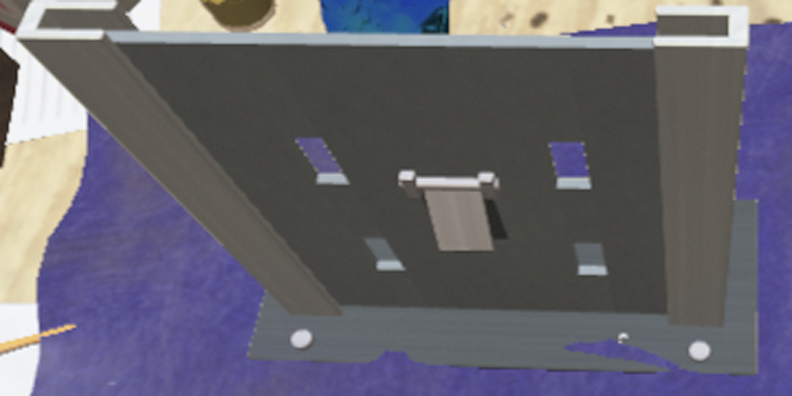

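View pics/w2zz.png

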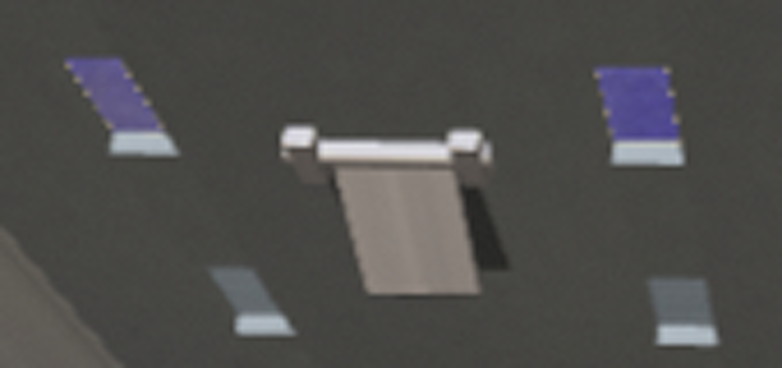

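Run:
```python
from h import *
import pickle
c=pickle.load(open('w2.pkl','rb'))
g=lambda x,y,z: onz(c,140+(x+.5)/4.6-.5,50+(y+.5)/4.6-.5,z)
w=lambda x,y,z: onz(c,20+(x+.5)/2.2-.5,(y+.5)/2.2-.5,z)
U=[g(112,154,.112),g(179,154,.112),g(611,164,.112),g(684,164,.112)]
L=[g(236,334,.048),g(295,334,.048),g(658,344,.048),g(718,344,.048)]
for q in U+L: print(q.round(4))
for A in(U,L):
    l=(A[0]+A[1])/2;r=(A[2]+A[3])/2;d=l-r;print('ctr',((l+r)/2).round(4),'pitch',np.linalg.norm(d).round(4),'yaw',np.arctan2(-d[0],d[1]).round(4),[np.linalg.norm(A[1]-A[0]).round(4),np.linalg.norm(A[3]-A[2]).round(4)])
print('base FL',w(248,357,.01),'FR',w(757,374,.01),'screws',w(301,340,.01),w(699,351,.01))
print('postL top front out',w(20,38,.188),'postR top front',w(655,45,.188),w(745,46,.188),'postL in',w(105,40,.188))
print('plate top front edge L,R',w(112,44,.181),w(650,47,.181))
print('catch tip',g(367,294,.084),g(480,294,.084))
```

```text
[0.641  0.1815 0.112 ]
[0.6423 0.1681 0.112 ]
[0.648  0.0827 0.112 ]
[0.6493 0.0685 0.112 ]
[0.641  0.1818 0.048 ]
[0.6424 0.1679 0.048 ]
[0.6481 0.0823 0.048 ]
[0.6495 0.0684 0.048 ]
ctr [0.6452 0.1252 0.112 ] pitch 0.0994 yaw 0.0703 [np.float64(0.0134), np.float64(0.0142)]
ctr [0.6453 0.1251 0.048 ] pitch 0.0998 yaw 0.0718 [np.float64(0.014), np.float64(0.014)]
base FL [0.60397232 0.25760578 0.01      ] FR [ 0.62191994 -0.00948002  0.01      ] screws [0.61668833 0.23228214 0.01      ] [0.63192575 0.02134676 0.01      ]
postL top front out [0.63052654 0.24007627 0.188     ] postR top front [0.64482781 0.03864961 0.188     ] [0.64676658 0.01129794 0.188     ] postL in [0.63206861 0.21204554 0.188     ]
plate top front edge L,R [0.63774514 0.21731786 0.181     ] [0.65154627 0.04136415 0.181     ]
catch tip [0.63195496 0.13662314 0.084     ] [0.63428761 0.11286815 0.084     ]
```

Run:
```python
from h import *
import workcell; print([k for k in dir(workcell) if not k.startswith('_')], getattr(workcell,'tip_reach',None))
plan(np.array([.46,-.12,.26]),tooldown(-.2),n=8)
```

```text
['MotionError', 'get_state', 'hand_in', 'read_camera', 'tip_reach'] 0.025
n 8 row [-0.0336, 0.0005, 0.0672, 0.0119, -0.005, -0.0242] dist 0.1502 rot 39.47
```

Call:
servo_tool(commands=[[[-0.034,0,0.067,0.012,-0.005,-0.0242],[-0.034,0,0.067,0.012,-0.005,-0.0242],[-0.034,0,0.067,0.012,-0.005,-0.0242],[-0.034,0,0.067,0.012,-0.005,-0.0242],[-0.034,0,0.067,0.012,-0.005,-0.0242],[-0.034,0,0.067,0.012,-0.005,-0.0242],[-0.034,0,0.067,0.012,-0.005,-0.0242],[-0.034,0,0.067,0.012,-0.005,-0.0242]]])

```text
t: 3.3
ee_pos: [0.4698, -0.0803, 0.2432]
tool_rot: [0.577, 0.439, -0.472, 0.502]
contact_force: [-0.1, 1.2, -0.4]
grip_width: 0.095
```

Run:
```python
from h import *
st=get_state();print(st['t'],st['ee_pos'],st['joint_positions'],R.from_quat(st['tool_rot']).as_matrix().round(3))
plan(np.array([.4703,-.2428,.12]),tooldown(-.424))
```

```text
3.3 [ 0.46984132 -0.08026422  0.24315416] [-0.35481283  0.224069    1.99499062  0.12773283  0.77772112  1.23976176] [[ 0.17   0.98  -0.104]
 [ 0.032 -0.111 -0.993]
 [-0.985  0.165 -0.051]]
n 5 row [0.0967, 0.0212, 0.1307, 0.02, -0.0049, -0.01] dist 0.2039 rot 20.62
```

Recovered well. On to above the bracket's arm.

Call:
servo_tool(commands=[[[0.097,0.021,0.13,0.02,-0.005,-0.01],[0.097,0.021,0.13,0.02,-0.005,-0.01],[0.097,0.021,0.13,0.02,-0.005,-0.01],[0.097,0.021,0.13,0.02,-0.005,-0.01],[0.097,0.021,0.13,0.02,-0.005,-0.01],[0,0,0,0,0,0],[0,0,0,0,0,0]]])

```text
t: 4.0
ee_pos: [0.4718, -0.2392, 0.1177]
tool_rot: [0.594, 0.385, -0.592, 0.384]
contact_force: [0.0, 0.2, -0.5]
grip_width: 0.095
```

Run:
```python
from h import *
import pickle
st=get_state();print(st['t'],st['ee_pos'],st['joint_positions'],R.from_quat(st['tool_rot']).as_matrix().round(3))
c=cam('wrist');pickle.dump(c,open('w3.pkl','wb'));save(c,'wrist3.png')
plan(np.array([.4703,-.2428,.12]),tooldown(-.424),n=1)
plan(np.array([.4703,-.2428,.039]),tooldown(-.424),n=3)
o=np.array([.5305,-.2697,0]);x=np.array([.912,-.411,0]);y=np.array([.411,.912,0])
for l,q in dict(padLrear=(0,.062,.048),padLrearin=(0,.038,.048),padRrear=(0,-.062,.048),padRin=(0,-.038,.048),fL=(-.03,.062,.048),fR=(-.03,-.062,.048)).items():
    print(l,proj(c,o+q[0]*x+q[1]*y+[0,0,q[2]]).round(1))
```

```text
4.0 [ 0.47179899 -0.23923756  0.11766321] [-0.59580902  0.52042927  1.91758117  0.00530683  0.70383268  1.39068382] [[ 0.002  0.913 -0.408]
 [ 0.003 -0.408 -0.913]
 [-1.     0.    -0.003]]
n 1 row [-0.0067, 0.0001, 0.0193, 0.0018, -0.0013, -0.0005] dist 0.0051 rot 0.41
n 3 row [0.1058, -0.0001, 0.0067, 0.0006, -0.0004, -0.0002] dist 0.0795 rot 0.41
padLrear [226.4 109.7]
padLrearin [265.5 109.9]
padRrear [428.8 110.4]
padRin [389.6 110.3]
fL [229.5 158.4]
fR [425.  159.1]
```

View pics/wrist3.png

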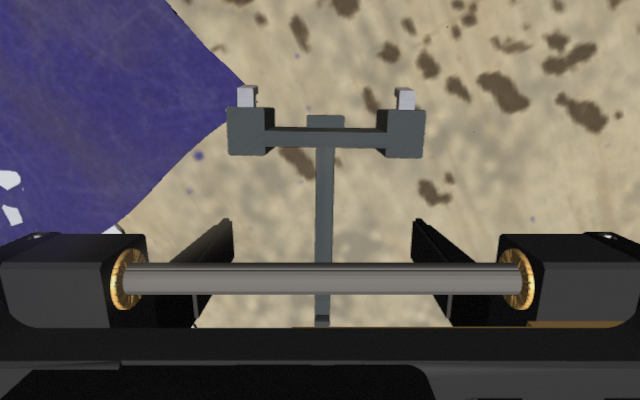

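Call:
servo_tool(commands=[[[0.08,0,0.0055,0.0006,0,0],[0.08,0,0.0055,0.0006,0,0],[0.08,0,0.0055,0.0006,0,0],[0.06,0,0,0,0,0],[0.018,0,0,0,0,0],[0,0,0,0,0,0],[0,0,0,0,0,0]]], jaw=1)

```text
t: 4.75
ee_pos: [0.472, -0.2407, 0.0395]
tool_rot: [0.596, 0.384, -0.591, 0.384]
contact_force: [0.7, -0.5, -0.3]
grip_width: 0.0953
```

Run:
```python
from h import *
st=get_state();print(st['t'],st['ee_pos'],st['contact_force'])
plan(np.array([.4703,-.2418,.039]),tooldown(-.424),n=1)
```

```text
4.75 [ 0.47203421 -0.24071388  0.03951935] [ 0.67509526 -0.4572448  -0.30782635]
n 1 row [0.002, -0.0046, 0.0068, 0.0005, -0.0019, -0.001] dist 0.0021 rot 0.4
```

Call:
servo_tool(commands=[[[0,0,0.005,0.0005,0,0],[0,0,0,0,0,0],[0,0,0,0,0,0],[0,0,0,0,0,0],[0,0,0,0,0,0],[0,0,0,0,0,0]]], jaw=0, grip_force=50)

```text
t: 5.35
ee_pos: [0.4711, -0.2418, 0.0384]
tool_rot: [0.596, 0.384, -0.592, 0.383]
contact_force: [-0.8, 0.1, -0.7]
grip_width: 0.0521
```

Call:
servo_tool(commands=[[[0,0,0,0,0,0],[0,0,0,0,0,0],[0,0,0,0,0,0],[0,0,0,0,0,0]]])

```text
t: 5.75
ee_pos: [0.4711, -0.2418, 0.0384]
tool_rot: [0.596, 0.384, -0.592, 0.383]
contact_force: [-0.2, -0.2, 0.3]
grip_width: 0.0208
```

Call:
servo_tool(commands=[[[0,0,0,0,0,0],[0,0,0,0,0,0],[0,0,0,0,0,0],[0,0,0,0,0,0]]])

```text
t: 6.15
ee_pos: [0.4711, -0.2418, 0.0385]
tool_rot: [0.596, 0.384, -0.592, 0.383]
contact_force: [-2.1, 0.2, 4.1]
grip_width: 0.0121
```

Run:
```python
from h import *
import pickle
st=get_state();print(st['t'],st['ee_pos'],st['contact_force'],st['grip_width'])
c=cam('wrist');pickle.dump(c,open('w4.pkl','wb'));save(c,'wrist4.png')
```

```text
6.15 [ 0.47108833 -0.24183608  0.0385093 ] [-2.13861268  0.233936    4.09856499] 0.01205459163477524
```

View pics/wrist4.png

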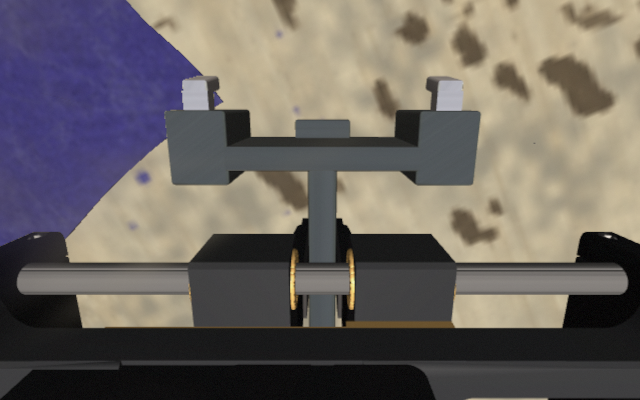

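The bracket is gripped; pads' rear edge at row about 110, columns 167 to 479. Measuring it in the tool frame, then lifting.

```bash
cat >> h.py <<'E'
def bracket_in_tool(c,pl,pr,st,z):
    "pl,pr: rear top outer corners of pads (px); returns origin in tool frame (tool y=x_b, tool z=-y_b), yaw"
    a=onz(c,*pl,z);b=onz(c,*pr,z);R0=R.from_quat(st['tool_rot']).as_matrix()
    d=a-b; m=(a+b)/2
    print('width',np.linalg.norm(d).round(4),'yaw',np.arctan2(-d[0],d[1]).round(4),'mid',m.round(4),'tool',(R0.T@(m-st['ee_pos'])).round(4))
E
python3 - <<'E'
from h import *
import pickle
st=get_state()
c=pickle.load(open('w4.pkl','rb'))
bracket_in_tool(c,(167,111),(479,110),st,.048)
R0=R.from_quat(st['tool_rot']).as_matrix();print('toolyaw',np.arctan2(R0[1,1],R0[0,1]),R0[2])
im=c['img'][60:200,150:500,::-1];cv2.imwrite('pics/w4z.png',cv2.resize(im,None,fx=2.2,fy=2.2,interpolation=cv2.INTER_CUBIC))
E
```

```text
width 0.1208 yaw -0.422 mid [ 0.5315 -0.2702  0.048 ] tool [-0.0094  0.0667  0.0009]
toolyaw -0.42458610088749726 [-0.99997655  0.00174459 -0.00662244]
```

View pics/w4z.png

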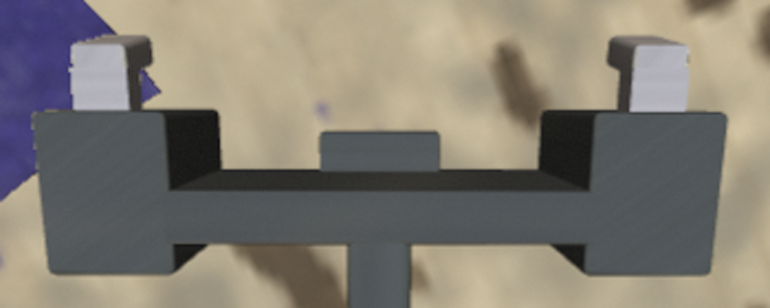

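Call:
servo_tool(commands=[[[-0.01,0,0,0,0,0],[-0.03,0,0,0,0,0],[-0.06,0,0,0,0,0],[-0.06,0,0,0,0,0],[-0.06,0,0,0,0,0],[0,0,0,0,0,0]]], grip_force=60)

```text
t: 6.8
ee_pos: [0.4715, -0.2424, 0.0951]
tool_rot: [0.597, 0.383, -0.591, 0.384]
contact_force: [0.5, 0.0, -3.6]
grip_width: 0.0118
```

Run:
```python
from h import *
import pickle
st=get_state();print(st['t'],st['ee_pos'],st['contact_force'],st['torque'],st['grip_width'])
c=cam('wrist');pickle.dump(c,open('w5.pkl','wb'));save(c,'wrist5.png')
c=cam('side');im=c['img'][120:250,280:440,::-1];cv2.imwrite('pics/s5z.png',cv2.resize(im,None,fx=4,fy=4,interpolation=cv2.INTER_CUBIC))
```

```text
6.8 [ 0.47147419 -0.24243373  0.09507804] [ 0.45062121  0.01265803 -3.64156513] [ 0.06420357  0.05726007 -0.00804315] 0.01176493897216511
```

View pics/wrist5.png

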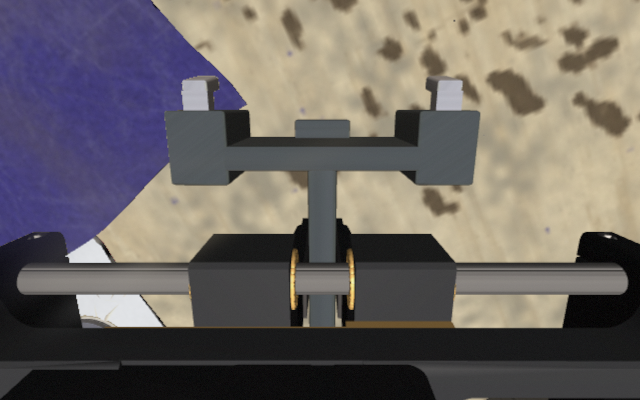

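View pics/s5z.png

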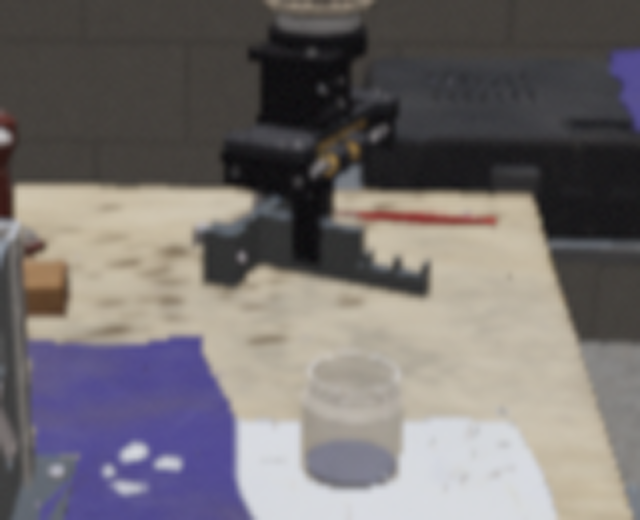

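```bash
cat >> h.py <<'E'
Rg=R.from_quat([0.596,0.384,-0.592,0.383]).as_matrix()
SL=np.array([.6452,.1251]);PSI=.071;BT=np.array([.0385,.0667,.0009])
def rack(x,y,z):
    c,s=np.cos(PSI),np.sin(PSI); return np.array([SL[0]+c*x-s*y,SL[1]+s*x+c*y,z])
Rt=R.from_euler('z',PSI+.4225).as_matrix()@Rg
def tcp(x,y,z): return rack(x,y,z)-Rt@BT
def where():
    st=get_state();R0=R.from_quat(st['tool_rot']).as_matrix();o=st['ee_pos']+R0@BT
    c,s=np.cos(PSI),np.sin(PSI);d=o[:2]-SL;e=R.from_matrix(Rt.T@R0).as_rotvec()
    Fr=R.from_euler('z',-PSI).apply(st['contact_force'])
    print('t',round(st['t'],2),'bracket in rack mm',(1e3*np.array([c*d[0]+s*d[1],-s*d[0]+c*d[1],o[2]])).round(2),'rot err',e.round(4),'F rack',Fr.round(1),'M',st['torque'].round(2),'w',round(st['grip_width'],4))
def go(x,y,z,n=None,v=.045): return plan(tcp(x/1e3,y/1e3,z/1e3),Rt,vmax=v,n=n)
E
python3 - <<'E'
from h import *
where(); go(-60,0,150)
E
```

```text
t 6.9 bracket in rack mm [-141.57 -386.13   54.95] rot err [4.939e-01 3.000e-04 3.000e-03] F rack [ 0.2  0.8 -3.8] M [ 0.06  0.07 -0.02] w 0.0116
n 9 row [-0.0413, -0.0117, -0.1624, -0.0175, -0.0, -0.0001] dist 0.3744 rot 28.3
```

Call:
servo_tool(commands=[[[-0.16,0,0,0,0,0],[-0.16,0,0,0,0,0],[-0.006,-0.012,-0.162,-0.0175,0,0],[-0.006,-0.012,-0.162,-0.0175,0,0],[-0.006,-0.012,-0.162,-0.0175,0,0],[-0.006,-0.012,-0.162,-0.0175,0,0],[-0.006,-0.012,-0.162,-0.0175,0,0],[-0.006,-0.012,-0.162,-0.0175,0,0]]])

```text
t: 7.7
ee_pos: [0.5217, -0.0038, 0.1829]
tool_rot: [0.525, 0.477, -0.521, 0.475]
contact_force: [0.2, -0.9, -3.0]
grip_width: 0.0115
```

Run:
```python
from h import *
where(); go(-60,0,150)
```

```text
t 7.7 bracket in rack mm [ -66.58 -131.36  144.53] rot err [1.618e-01 1.000e-04 1.200e-03] F rack [ 0.1 -1.  -3. ] M [ 0.02  0.07 -0.03] w 0.0115
n 3 row [-0.0064, -0.0102, -0.1609, -0.0172, -0.0, -0.0001] dist 0.1209 rot 9.27
```

Call:
servo_tool(commands=[[[-0.0064,-0.01,-0.16,-0.017,0,0],[-0.0064,-0.01,-0.16,-0.017,0,0],[-0.0064,-0.01,-0.14,-0.014,0,0],[0,0,0,0,0,0],[0,0,0,0,0,0]]])

```text
t: 8.2
ee_pos: [0.5189, 0.1101, 0.1884]
tool_rot: [0.487, 0.515, -0.483, 0.514]
contact_force: [0.8, 0.1, -3.4]
grip_width: 0.0118
```

Run:
```python
from h import *
import pickle
where(); go(-45,0,89)
c=cam('wrist');pickle.dump(c,open('w6.pkl','wb'));save(c,'wrist6.png')
```

```text
t 8.2 bracket in rack mm [-60.22  -7.63 150.11] rot err [ 0.0118 -0.0005  0.0012] F rack [ 0.8  0.1 -3.4] M [-0.04  0.1  -0.01] w 0.0118
n 2 row [0.1222, 0.03, -0.0133, -0.0019, 0.0001, -0.0002] dist 0.0633 rot 0.68
```

View pics/wrist6.png

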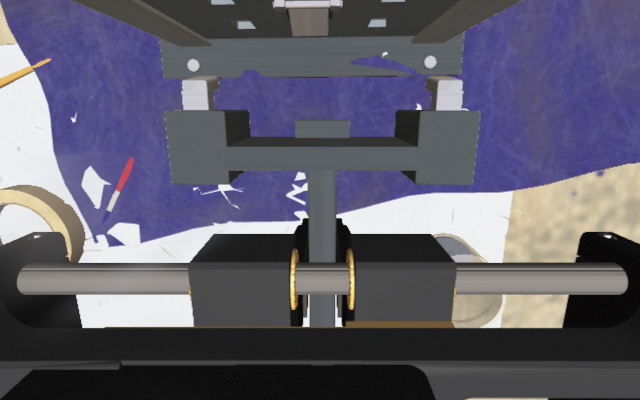

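Call:
servo_tool(commands=[[[0.06,0.015,-0.0067,-0.001,0,0],[0.06,0.015,-0.0067,-0.001,0,0],[0.06,0.015,-0.0067,-0.001,0,0],[0.06,0.015,-0.0067,-0.001,0,0],[0,0,0,0,0,0],[0,0,0,0,0,0],[0,0,0,0,0,0]]])

```text
t: 8.95
ee_pos: [0.5343, 0.1174, 0.1299]
tool_rot: [0.485, 0.517, -0.48, 0.517]
contact_force: [0.0, 0.6, -3.4]
grip_width: 0.0118
```

Run:
```python
from h import *
import pickle
where(); go(-45,0,89,n=1); go(-16,0,89,n=4)
c=cam('wrist');pickle.dump(c,open('w7.pkl','wb'))
im=c['img'][0:200,140:500,::-1];cv2.imwrite('pics/w7z.png',cv2.resize(im,None,fx=2.2,fy=2.2,interpolation=cv2.INTER_CUBIC))
for p in((0,.05,.112),(0,-.05,.112),(0,0,.1145),(-.012,0,.084),(0,.05,.048),(0,-.05,.048)): print(p,proj(c,rack(*p)).round(1))
```

```text
t 8.95 bracket in rack mm [-44.23  -0.7   91.72] rot err [ 0.0008 -0.0004  0.0034] F rack [ 0.1  0.6 -3.4] M [-0.03  0.11  0.04] w 0.0118
n 1 row [0.01, -0.0026, -0.0025, -0.0003, 0.0001, -0.0011] dist 0.0027 rot 0.2
n 4 row [0.0026, 0.0283, -0.0007, -0.0001, 0.0, -0.0003] dist 0.0285 rot 0.2
(0, 0.05, 0.112) [205.8   4.6]
(0, -0.05, 0.112) [436.1   3.5]
(0, 0, 0.1145) [320.7   2.3]
(-0.012, 0, 0.084) [321.3  45.3]
(0, 0.05, 0.048) [240.6  35.1]
(0, -0.05, 0.048) [402.7  34.5]
```

View pics/w7z.png

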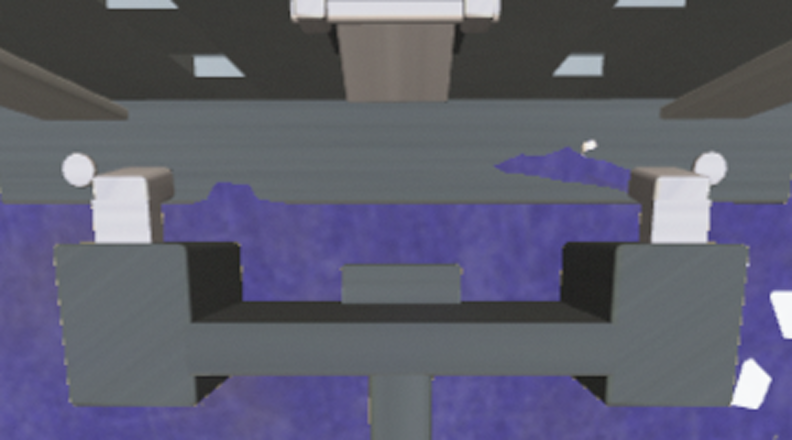

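Call:
servo_tool(commands=[[[0.008,0.028,-0.003,-0.0003,0,-0.0005],[0.003,0.028,0,0,0,-0.0005],[0,0.028,0,0,0,0],[0,0.02,0,0,0,0],[0,0,0,0,0,0],[0,0,0,0,0,0]]])

```text
t: 9.6
ee_pos: [0.56, 0.12, 0.1266]
tool_rot: [0.484, 0.518, -0.481, 0.516]
contact_force: [0.0, -0.1, -3.4]
grip_width: 0.0115
```

Run:
```python
from h import *
where(); go(-16,0,89,n=1); go(-8,0,89,n=2)
```

```text
t 9.6 bracket in rack mm [-18.64   0.16  88.14] rot err [-0.0002 -0.0004 -0.0008] F rack [ 0.  -0.1 -3.4] M [-0.    0.15  0.01] w 0.0115
n 1 row [-0.0032, 0.0104, 0.0006, 0.0001, 0.0001, 0.0003] dist 0.0027 rot 0.05
n 2 row [-0.0016, 0.0212, 0.0003, 0.0, 0.0001, 0.0001] dist 0.0106 rot 0.05
```

Call:
servo_tool(commands=[[[-0.003,0.014,0,0,0,0],[0,0.014,0,0,0,0],[0,0.014,0,0,0,0],[0,0,0,0,0,0]]])

```text
t: 10.0
ee_pos: [0.571, 0.1208, 0.1275]
tool_rot: [0.484, 0.518, -0.481, 0.516]
contact_force: [-0.8, -0.6, -3.4]
grip_width: 0.0119
```

Run:
```python
from h import *
where(); go(1,0,89,n=3)
```

```text
t 10.0 bracket in rack mm [-7.52  0.16 89.12] rot err [-0.0003 -0.0004  0.    ] F rack [-0.8 -0.6 -3.4] M [ 0.04  0.1  -0.01] w 0.0119
n 3 row [0.0002, 0.0114, 0.0002, 0.0, 0.0, -0.0] dist 0.0085 rot 0.03
```

Call:
servo_tool(commands=[[[0,0.01,0,0,0,0],[0,0.01,0,0,0,0],[0,0.006,0,0,0,0],[0,0.004,0,0,0,0],[0,0,0,0,0,0]]])

```text
t: 10.5
ee_pos: [0.5758, 0.1212, 0.1268]
tool_rot: [0.482, 0.52, -0.482, 0.515]
contact_force: [-9.8, -1.5, -0.2]
grip_width: 0.012
```

Run:
```python
from h import *
where(); go(0.5,0,89,n=1)
```

```text
t 10.5 bracket in rack mm [-3.03  0.23 87.95] rot err [-0.0004 -0.0006 -0.0066] F rack [-9.9 -0.8 -0.2] M [-0.19  1.98 -0.03] w 0.012
n 1 row [-0.0025, 0.0131, 0.0008, 0.0001, 0.0002, 0.0021] dist 0.0033 rot 0.38
```

Call:
servo_tool(commands=[[[-0.002,0.006,0,0,0,0.001],[-0.002,0.006,0,0,0,0.001],[0,0.004,0,0,0,0],[0,0,0,0,0,0]]])

```text
t: 10.9
ee_pos: [0.578, 0.1213, 0.1268]
tool_rot: [0.483, 0.519, -0.482, 0.515]
contact_force: [-15.1, -0.7, -5.1]
grip_width: 0.0115
```

Run:
```python
from h import *
import pickle
where(); go(0.5,0,89,n=1)
c=cam('wrist');im=c['img'][0:200,140:500,::-1];cv2.imwrite('pics/w8z.png',cv2.resize(im,None,fx=2.2,fy=2.2,interpolation=cv2.INTER_CUBIC))
c=cam('scene');im=c['img'][130:280,220:380,::-1];cv2.imwrite('pics/s8z.png',cv2.resize(im,None,fx=4,fy=4,interpolation=cv2.INTER_CUBIC))
```

```text
t 10.9 bracket in rack mm [-0.7   0.22 88.03] rot err [-0.0004 -0.0006 -0.0052] F rack [-15.1   0.3  -5.1] M [-0.25  3.11  0.01] w 0.0115
n 1 row [-0.0025, 0.004, 0.0008, 0.0001, 0.0002, 0.0017] dist 0.0012 rot 0.3
```

View pics/w8z.png

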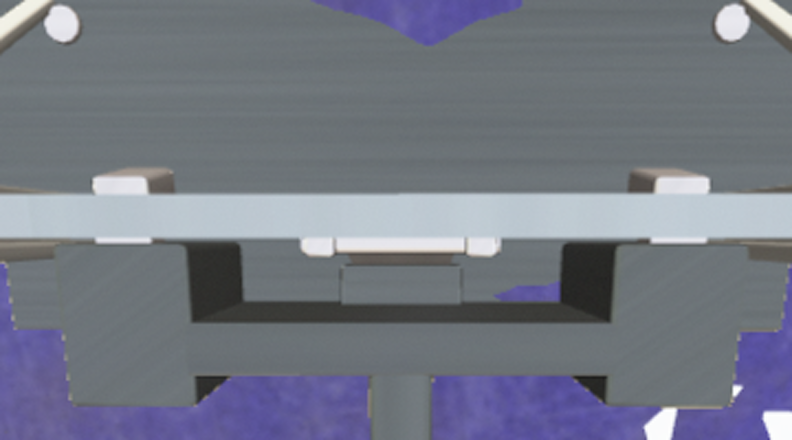

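View pics/s8z.png

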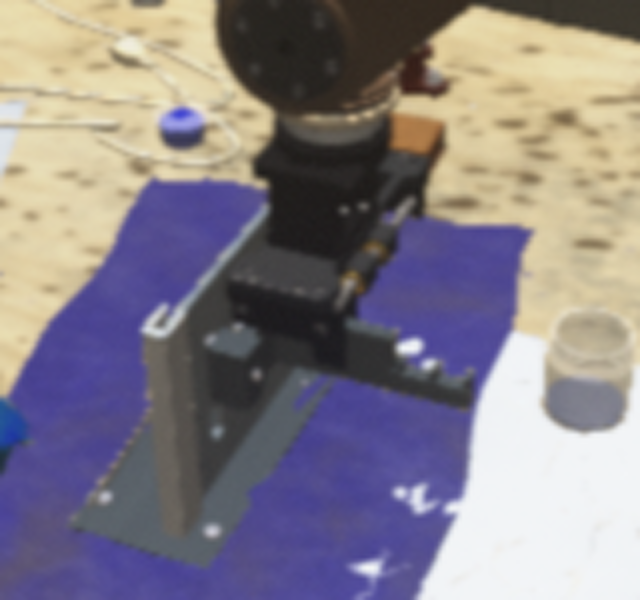

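Tabs are through both slots and pads sit at the plate. Pushing down.

Call:
servo_tool(commands=[[[0.012,0,0,0,0,0.001],[0.012,0,0,0,0,0],[0.012,0,0,0,0,0],[0,0,0,0,0,0]]])

```text
t: 11.4
ee_pos: [0.579, 0.1215, 0.1187]
tool_rot: [0.484, 0.518, -0.48, 0.517]
contact_force: [-13.8, -2.1, 0.4]
grip_width: 0.0118
```

Run:
```python
from h import *
where()
```

```text
t 11.4 bracket in rack mm [ 0.58  0.36 80.38] rot err [-0.0005 -0.0005  0.0013] F rack [-13.9  -1.2   0.4] M [-0.19  2.57  0.07] w 0.0118
```

Call:
servo_tool(commands=[[[0.01,0,0,0,0,0],[0.01,0,0,0,0,0],[0.006,0,0,0,0,0],[0,0,0,0,0,0]]])

```text
t: 11.8
ee_pos: [0.5792, 0.1216, 0.113]
tool_rot: [0.484, 0.517, -0.48, 0.517]
contact_force: [-16.9, -0.5, 7.9]
grip_width: 0.0118
```

Run:
```python
from h import *
where()
```

```text
t 11.8 bracket in rack mm [ 0.79  0.4  74.81] rot err [-0.0009 -0.0007  0.0021] F rack [-16.9   0.7   7.9] M [-0.63  2.6  -0.02] w 0.0118
```

Call:
servo_tool(commands=[[[0.008,0,0,0,0,0],[0.006,0,0,0,0,0],[0,0,0,0,0,0]]])

```text
t: 12.1
ee_pos: [0.5799, 0.1216, 0.1105]
tool_rot: [0.485, 0.517, -0.479, 0.518]
contact_force: [-18.3, -2.4, 15.6]
grip_width: 0.0118
```

Run:
```python
from h import *
where()
c=cam('wrist');im=c['img'][0:200,140:500,::-1];cv2.imwrite('pics/w9z.png',cv2.resize(im,None,fx=2.2,fy=2.2,interpolation=cv2.INTER_CUBIC))
```

```text
t 12.1 bracket in rack mm [ 1.59  0.39 72.41] rot err [-0.001  -0.0008  0.0045] F rack [-18.4  -1.1  15.6] M [-0.74  2.37 -0.02] w 0.0118
```

View pics/w9z.png

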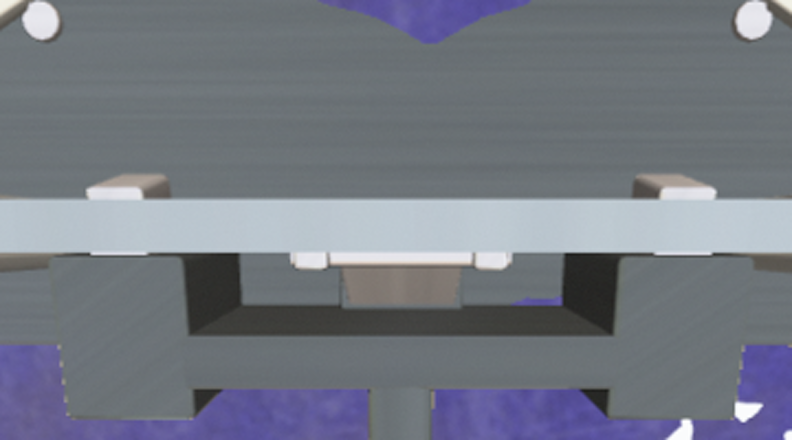

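Call:
servo_tool(commands=[[[0.006,-0.006,0,0,0,0],[0.004,-0.004,0,0,0,0],[0,0,0,0,0,0]]])

```text
t: 12.45
ee_pos: [0.5794, 0.1216, 0.1086]
tool_rot: [0.486, 0.516, -0.478, 0.519]
contact_force: [-10.7, 0.5, 15.7]
grip_width: 0.0119
```

Run:
```python
from h import *
where()
c=cam('wrist');im=c['img'][0:200,140:500,::-1];cv2.imwrite('pics/w10z.png',cv2.resize(im,None,fx=2.2,fy=2.2,interpolation=cv2.INTER_CUBIC))
c=cam('scene');im=c['img'][130:280,220:380,::-1];cv2.imwrite('pics/s10z.png',cv2.resize(im,None,fx=4,fy=4,interpolation=cv2.INTER_CUBIC))
c=cam('side');im=c['img'][150:300,220:380,::-1];cv2.imwrite('pics/d10z.png',cv2.resize(im,None,fx=4,fy=4,interpolation=cv2.INTER_CUBIC))
```

```text
t 12.45 bracket in rack mm [ 1.21  0.37 70.88] rot err [-0.0009 -0.0007  0.0096] F rack [-10.6   1.2  15.7] M [-0.55  0.99 -0.03] w 0.0119
```

View pics/w10z.png

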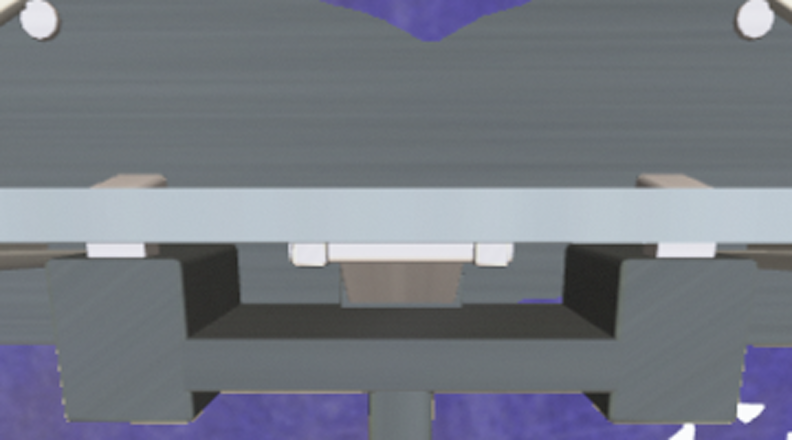

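View pics/d10z.png

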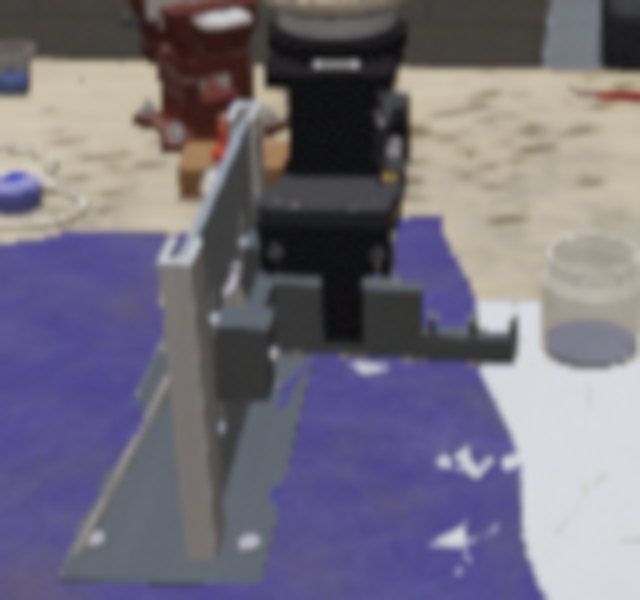

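The leaf now spans over the ridge (rows 265–305), so the catch looks sprung. Releasing.

Call:
servo_tool(commands=[[[0,0,0,0,0,0],[0,0,0,0,0,0],[0,0,0,0,0,0],[0,0,0,0,0,0],[0,0,0,0,0,0]]], jaw=0.5)

```text
t: 13.1
ee_pos: [0.5798, 0.1215, 0.1069]
tool_rot: [0.486, 0.516, -0.478, 0.518]
contact_force: [-0.1, -0.1, 0.3]
grip_width: 0.045
```

Run:
```python
from h import *
where()
c=cam('wrist');im=c['img'][0:300,140:500,::-1];cv2.imwrite('pics/w11z.png',cv2.resize(im,None,fx=2,fy=2,interpolation=cv2.INTER_CUBIC))
```

```text
t 13.1 bracket in rack mm [ 1.61  0.23 69.09] rot err [-0.0002 -0.0004  0.0089] F rack [-0.1 -0.1  0.3] M [0.02 0.   0.  ] w 0.045
```

View pics/w11z.png

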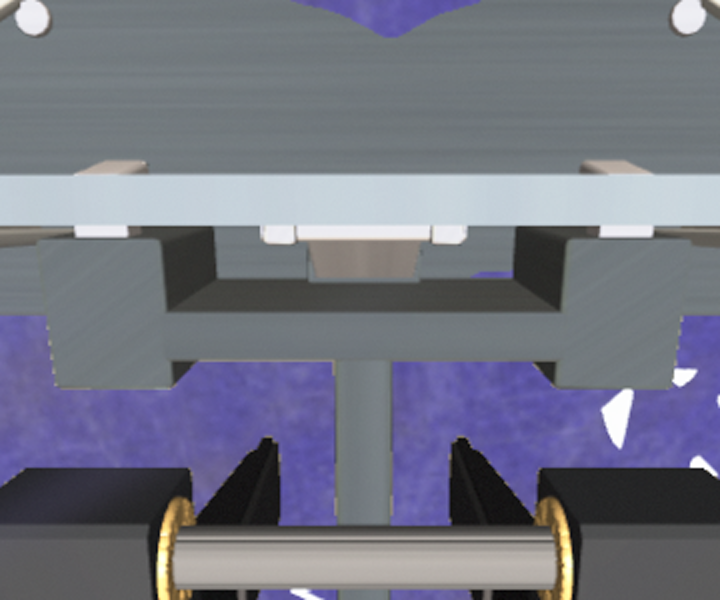

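Call:
servo_tool(commands=[[[-0.04,0,0,0,0,0],[-0.08,0,0,0,0,0],[-0.12,0,0,0,0,0],[-0.12,0,0,0,0,0],[-0.12,0,0,0,0,0],[-0.06,-0.06,0,0,0,0],[0,0,0,0,0,0]]], jaw=0.6)

```text
t: 13.85
ee_pos: [0.563, 0.1198, 0.2446]
tool_rot: [0.487, 0.515, -0.477, 0.519]
contact_force: [-0.8, -0.5, -0.4]
grip_width: 0.0571
```

Run:
```python
from h import *
import pickle
where()
W=cam('wrist');save(W,'wrist12.png')
c=cam('side');D=c;im=c['img'][130:300,220:380,::-1];cv2.imwrite('pics/d12z.png',cv2.resize(im,None,fx=3.5,fy=3.5,interpolation=cv2.INTER_CUBIC))
s=cam('scene');im=s['img'][130:280,220:380,::-1];cv2.imwrite('pics/s12z.png',cv2.resize(im,None,fx=4,fy=4,interpolation=cv2.INTER_CUBIC))
pickle.dump((W,D,s),open('w12.pkl','wb'))
plan(tcp(-.21,0,.23-.0),tooldown(.071,np.radians(30)))
```

```text
t 13.85 bracket in rack mm [-15.14  -0.27 207.09] rot err [-0.0005 -0.0003  0.0128] F rack [-0.8 -0.4 -0.4] M [-0.01 -0.03 -0.03] w 0.0571
n 5 row [-0.0551, -0.1492, -0.0003, -0.0002, -0.0003, 0.0327] dist 0.1967 rot 29.41
```

View pics/wrist12.png

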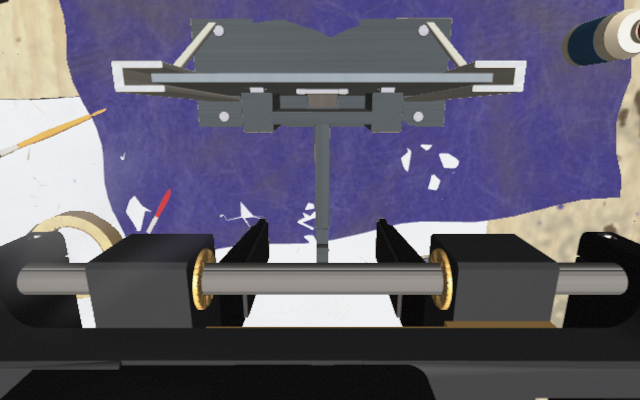

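View pics/d12z.png

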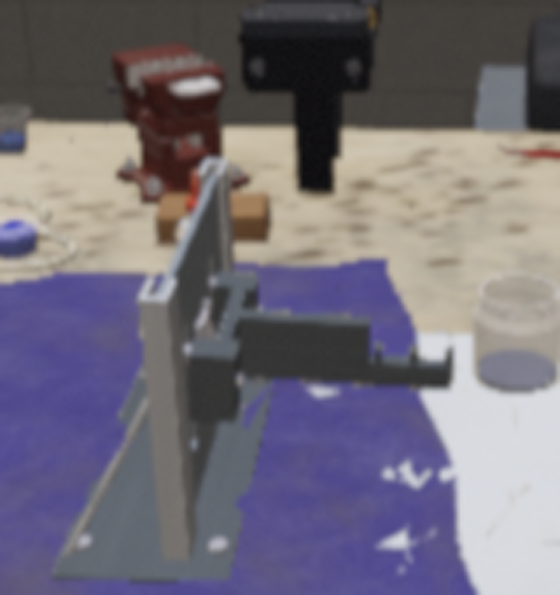

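View pics/s12z.png

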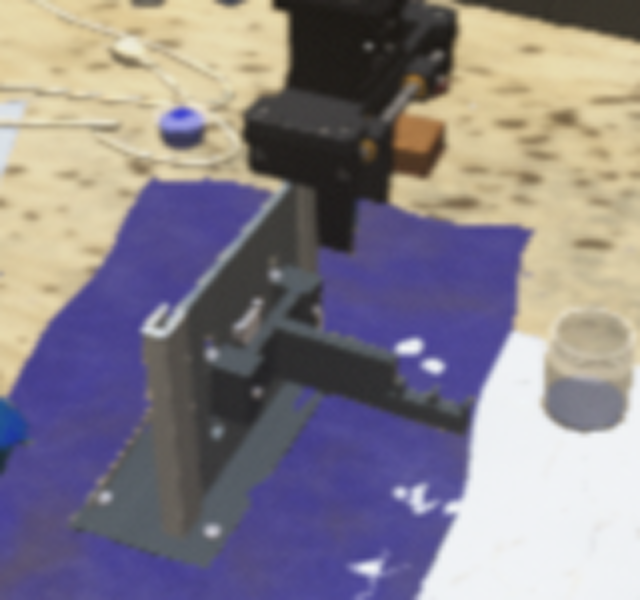

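Hanging freely. One tilted close look to check height and catch.

Call:
servo_tool(commands=[[[-0.055,-0.149,0,0,0,0.0327],[-0.055,-0.149,0,0,0,0.0327],[-0.055,-0.149,0,0,0,0.0327],[-0.055,-0.149,0,0,0,0.0327],[-0.055,-0.149,0,0,0,0.0327],[0,0,0,0,0,0],[0,0,0,0,0,0]]])

```text
t: 14.7
ee_pos: [0.369, 0.1061, 0.2686]
tool_rot: [0.601, 0.376, -0.331, 0.623]
contact_force: [-0.2, 0.8, 0.5]
grip_width: 0.0569
```

Run:
```python
from h import *
import pickle
where();print(get_state()['joint_positions'].round(2))
W=cam('wrist');pickle.dump(W,open('w13.pkl','wb'));save(W,'wrist13.png')
for p in((0,.05,.112),(0,-.05,.112),(-.012,0,.084),(0,.062,.123),(0,-.062,.123),(-.03,.062,.123),(-.03,-.062,.123),(-.03,.062,.075),(-.03,-.062,.075),(0,.04,.048)): print(p,proj(W,rack(*p)).round(1))
```

```text
t 14.7 bracket in rack mm [-199.86   -0.38  268.6 ] rot err [-6.000e-04 -3.000e-04  5.221e-01] F rack [-0.1  0.9  0.5] M [-0.01  0.27 -0.02] w 0.0569
[ 0.12 -0.05  2.33 -0.06  0.34  1.68]
(0, 0.05, 0.112) [277.9  20.8]
(0, -0.05, 0.112) [366.6  20.3]
(-0.012, 0, 0.084) [322.3  46.6]
(0, 0.062, 0.123) [265.7  13.2]
(0, -0.062, 0.123) [378.8  12.7]
(-0.03, 0.062, 0.123) [264.4  36.1]
(-0.03, -0.062, 0.123) [380.1  35.6]
(-0.03, 0.062, 0.075) [271.1  64.5]
(-0.03, -0.062, 0.075) [373.8  64.1]
(0, 0.04, 0.048) [291.8  57.8]
```

View pics/wrist13.png

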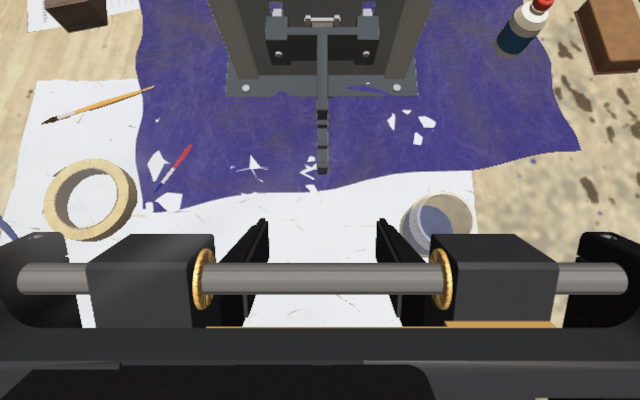

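Run:
```python
from h import *
import pickle
W=pickle.load(open('w13.pkl','rb'))
im=W['img'][0:80,250:395,::-1];cv2.imwrite('pics/w13z.png',cv2.resize(im,None,fx=5.5,fy=5.5,interpolation=cv2.INTER_CUBIC))
for z in (.121,.123,.125): print(z,[((proj(W,rack(-.032,y,z))-[250,0])*5.5).round(0).tolist() for y in(.062,-.062)],((proj(W,rack(-.032,.062,z-.048))-[250,0])*5.5).round(0))
```

```text
0.121 [[81.0, 215.0], [715.0, 212.0]] [117. 368.]
0.123 [[79.0, 207.0], [716.0, 204.0]] [116. 363.]
0.125 [[77.0, 200.0], [718.0, 197.0]] [114. 357.]
```

View pics/w13z.png

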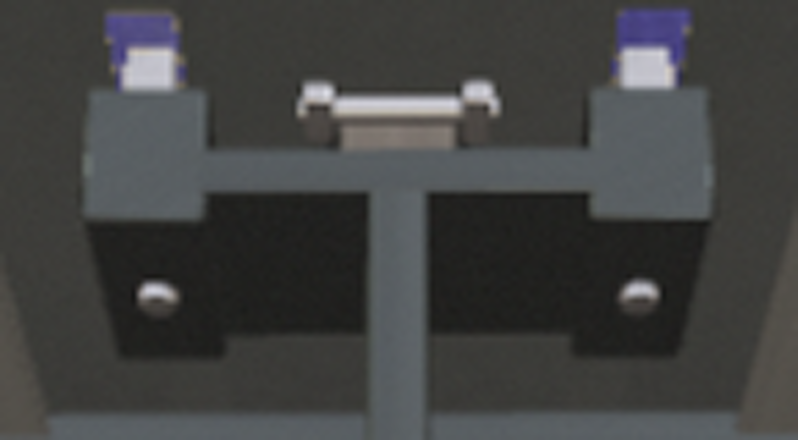

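Run:
```python
from h import *
import pickle
W=pickle.load(open('w13.pkl','rb'))
g=lambda *p: ((proj(W,rack(*p))-[250,0]+.5)*5.5-.5).round(0).tolist()
print('slot top front',g(0,.057,.138),g(0,.043,.138),g(0,-.043,.138),'rear',g(.005,.057,.138))
print('plate bottom front z.011',g(0,.03,.011), 'base front',g(-.033,.0,.01),'screws',(proj(W,[.6167,.2302,.01])),proj(W,[.6322,.0192,.01]))
for x,z in ((0,75),(0,77),(-2,77),(-2,75)):
  for tilt in (0,.05,.1):
    q=lambda a,b: g(x/1e3+a*np.cos(tilt)-b*np.sin(tilt),.062,z/1e3+b*np.cos(tilt)+a*np.sin(tilt))[1]
    print(x,z,tilt,'toprear',q(0,.048),'topfront',q(-.03,.048),'botfront',q(-.03,0))
im=W['img'][60:110,215:430,::-1];cv2.imwrite('pics/w13y.png',cv2.resize(im,None,fx=3.7,fy=3.7,interpolation=cv2.INTER_CUBIC))
```

```text
slot top front [102.0, 14.0] [175.0, 14.0] [624.0, 11.0] rear [103.0, -7.0]
plate bottom front z.011 [284.0, 414.0] base front [401.0, 529.0] screws [246.17200204  88.50257051] [397.4348902   87.58822896]
0 75 0 toprear 75.0 topfront 201.0 botfront 357.0
0 75 0.05 toprear 85.0 topfront 217.0 botfront 361.0
0 75 0.1 toprear 96.0 topfront 233.0 botfront 365.0
0 77 0 toprear 67.0 topfront 194.0 botfront 351.0
0 77 0.05 toprear 77.0 topfront 210.0 botfront 355.0
0 77 0.1 toprear 88.0 topfront 225.0 botfront 359.0
-2 77 0 toprear 75.0 topfront 202.0 botfront 359.0
-2 77 0.05 toprear 86.0 topfront 218.0 botfront 363.0
-2 77 0.1 toprear 96.0 topfront 234.0 botfront 367.0
-2 75 0 toprear 83.0 topfront 210.0 botfront 365.0
-2 75 0.05 toprear 93.0 topfront 225.0 botfront 369.0
-2 75 0.1 toprear 104.0 topfront 241.0 botfront 373.0
```

View pics/w13y.png

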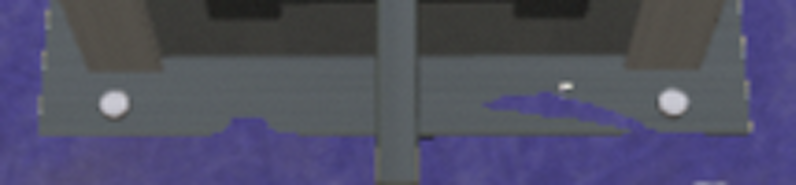

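Run:
```python
from h import *
import pickle
W,D,S=pickle.load(open('w12.pkl','rb'))
d=lambda x,y:(220+(x+.5)/3.5-.5,130+(y+.5)/3.5-.5); s=lambda x,y:(220+(x+.5)/4-.5,130+(y+.5)/4-.5)
c,sn=np.cos(PSI),np.sin(PSI)
def rep(l,P,e): q=P[:2]-SL;print(l,(1e3*np.array([c*q[0]+sn*q[1],-sn*q[0]+c*q[1],P[2]])).round(1),'gap',e.round(4))
rep('arm step top (exp -112,6,123)',*tri(D,d(368,323),S,s(397,358)))
for tilt in(0,.05,.1):
  for z in(75,):
    p=np.array([-.112*np.cos(tilt)-.048*np.sin(tilt),.006,z/1e3+.048-.112*np.sin(tilt)])
    a=proj(D,rack(*p));b=proj(S,rack(*p));print(tilt,((a-[220,130]+.5)*3.5-.5).round(0),((b-[220,130]+.5)*4-.5).round(0))
im=D['img'][200:250,270:360,::-1];cv2.imwrite('pics/d12y.png',cv2.resize(im,None,fx=8,fy=8,interpolation=cv2.INTER_CUBIC))
for l,p in dict(padfronttopL=(-.03,.062,.123),padfrontbotL=(-.03,.062,.075),reartop=(0,.062,.123)).items(): print(l,(proj(D,rack(*p))-[270,200]+.5)*8-.5)
```

```text
arm step top (exp -112,6,123) [-108.8  -15.   103.6] gap 0.0032
0 [373. 313.] [389. 353.]
0.05 [376. 321.] [392. 360.]
0.1 [379. 328.] [395. 367.]
padfronttopL [140.70065093 246.08738966]
padfrontbotL [150.41723604 398.80488384]
reartop [ 31.00260687 244.82136672]
```

View pics/d12y.png

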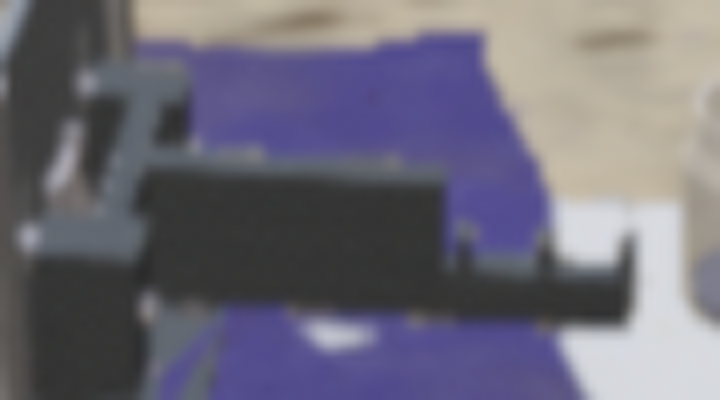

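Height fits home (about 75 mm, with a slight nose-down sag within the lips' play), and the leaf stands out over the ridge. Handing in.

Run:
```python
from h import *
where(); print(hand_in())
```

```text
t 14.75 bracket in rack mm [-198.52   -0.42  269.08] rot err [-4.000e-04 -3.000e-04  5.228e-01] F rack [0.1 0.2 0.3] M [-0.01  0.27 -0.05] w 0.0571
the job is handed in; nothing more can be done
None
```

The bracket is hung on the upper pair of slots and I've handed the job in, at about 15 s of the 56 s allowed. I let go of it and backed the arm away first.

I found the slots with the wrist camera (plate centre about 1 mm off the rack's middle). I then gripped the bracket's arm, put both tabs through the slots and pushed down with up to about 19 N. The highest force I read at the wrist was about 24 N.

**Last checks:**
- **Tabs and height:** Both tabs are through the slots. The bracket's underside measured about 75–76 mm high; home is 75 mm.
- **Catch:** In the close view the leaf stands out over the keeper ridge. Its tip was hidden in the last tilted view, so this rests on the close-up pictures.
- **Other objects:** I saw no contact with the jar, sanding block, glue bottle or tape roll, and none looked moved. I didn't re-measure their positions.

**What didn't match exactly:**
- **Nose-down sag:** The bracket sags by about 0.05–0.08 rad. The tabs' play should allow roughly 0.05, so the upper end is slightly more than I expected.
- **One failed measurement:** A two-view check of the arm's end put it about 20 mm off in y and z. I had probably matched different corners in the two pictures, so I ignored it and used the single-view comparisons.
- **Slip in the grip:** During the final push the bracket slipped a few millimetres in the jaws. The tool's own position was no longer a guide to its height, so I relied on the pictures.

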